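# Open the push-latch drying chamber and spread out the heaped sample pots

## Robot

A 6-joint arm with a two-finger parallel gripper is mounted at the origin on the work surface; the furniture and walls round the work are solid. World frame = base frame: x ahead of the robot, y to its left, z up, the work surface at z = 0. Lengths are in mm, angles in rad, forces in N, time in s.
With the tool pointing down it reaches from about 400 to 825 mm from the base axis. Payload 7 kg.
Tool frame: the origin (TCP) lies at the very end of the fingers, on their centre line; the grasp point (between the pads) lies 19 mm behind it; z points along the fingers, y is the line along which they close (so a half turn about z gives the same grasp; the last joint's range is limited). The gripper opens to 88 mm and grips with 3 to 60 N. Pads are 19 mm wide; open, the fingers measure 130 mm over their backs; the gripper's body (78 mm by 193 mm) begins 47 mm behind the grasp point.
Start: joints at [-0.976, 0.359, 0.012, 0, -1.224, -0.288], TCP at [203.83, -643.466, 226.561] pointing down, gripper open.
Joint ranges: [-3.07, 3.07], [-1.43, 2.12], [-1.02, 1.25], [-3.03, 1.67], [-3.05, -0], [-3.03, 3.03]. Speed limits (rad/s): [2.39, 2.39, 3.01, 3.14, 3.14, 3.14].

## Interface

Orientations are given as a unit quaternion [x, y, z, w].
In Python, from plant import bot gives the robot as it stands. Calls block until the motion is done:
- bot.move_ptp(position, orientation): joint-space move of the TCP to a pose.
- bot.line_to(position, velocity=150, ori=None): straight line of the TCP; ori=None keeps the orientation; velocity is the mean speed in mm/s.
- bot.move_joints(angles): joint-space move.
- bot.move_gripper(opening, force=None): finger opening in mm; force is the grip in N (None keeps the last); returns when the fingers have stopped.
- bot.pause(seconds).
- bot.solve_ik(position, orientation): joint angles nearest the present ones, or None.
- bot.read_state(): the state.
- bot.camera(name): name is "scene" or "side" or "wrist"; returns the picture (420x560x3 uint8, red, green, blue); there is no depth.
- bot.get_calibration(name): a dict with "fx", "fy", "cx", "cy" (pixels), "view" (4x4, takes a point from world to camera coordinates); the wrist camera has in their place "T_tool_cam" (4x4, takes a point from camera to tool coordinates, whose origin is the TCP and whose axes are the flange's). Camera axes: x right, y up, looking along -z (the intrinsics and any distortion apply to the point x, -y, -z); pixel columns grow to the right and rows downward; lengths in mm; the calibration is good to about 2 mm. A picture is of the moment at which its call begins: read the wrist's pose just before it. get_calibration takes no time and is no camera call.
A pose or a line that the arm cannot do raises bot.Unreachable and nothing moves.
- bot.close_job(): hands the job in; it is judged then, once.
The state is a dict: "t": time; "joint_pos": joint angles; "qvel": joint speeds; "tau": joint torques, N m; "tcp_pos": TCP position; "eef_rot": TCP orientation; "contact_force": force on the tool from outside, world axes, zero at the start; "moment": the same for the moment, N m; "width": finger opening in mm; "finger_force": force on a finger pad.
Only numpy, scipy, OpenCV 4.12 (cv2) and the standard library are available. Lean on these libraries where they do the work, as an engineer would, in place of code of your own. Each camera call takes 0.05 s, during which the arm holds its last target. There are 200 camera calls.

## Task

Press the front of the drying chamber's closed door inward until its catch lets go, and let it swing fully open. Then spread the three white sample pots that lie heaped inside into a single layer: all upright on the chamber floor with at least 15 mm of clear air between any two, and the door left open. Do not push about or knock over the tin, bottles and weight standing round the chamber.

Things in the scene. Friction and masses are not known exactly. Their poses are not given: they have to be found in the camera images.
- chamber: grey bench-top drying chamber, fixed, 245 mm deep (x) by 280 mm wide (y), its top closed by a door that slopes 6 deg down to the front; wall tops 56 mm high in front, 82 mm at the back; black control strip on the front wall. Origin on the bench, mid width, 130 mm behind the front face, 115 mm before the back. x points from the front to the hinge side, y left, z up; yaw within 0.3 rad.
- chamber_floor (a point): centre of the inner floor, 10 mm above the bench, axes as the chamber's. The pots' space is 187 mm deep (x -93 to +93 mm) and 264 mm wide (y -132 to +132 mm). Above the bench its front bulkhead is 54 mm high, the side walls 60 mm in front to 80 mm at the back.
- door (a joint): rad: 0 closed and latched, negative pressed in, positive swung up and back. Pressing the pad in by about 7 mm (-0.033 rad, about 7 N; hard stop at 11 mm, -0.05) drives the spring catch aside; as the hand withdraws, the door rises by itself (damped, 3 to 4 s, push on the hand about 2 N) to its stop at 1.95, leaning back, and stays there. It does not latch again.
- door_pad (a point): centre of the top face of the round black press pad, 30 mm across, on the middle of the 50 mm wide white front rail of the door, 215 mm from the hinge. z is the door's outward normal, nearly straight up while closed. Moves with the door.
- door_hinge (a point): on the hinge axis at mid width, along the back edge (axis = the chamber's y), 86 mm above the bench. The door is a white frame with a clear pane, 236 mm from hinge to front edge, 276 mm wide, 8 mm thick; the pots show through it. A hand above it is in its way: withdraw up and toward the front.
- pot_a: round white plastic sample pot with a fixed lid, 40 mm across at the lid (widest, its upper 6 mm), 35 mm below that, 22 mm tall, about 20 g. Origin: centre of its underside, z up through the lid. Starts on the chamber floor, touching pot_b (centres 41 mm apart).
- pot_b: round white plastic sample pot with a fixed lid, 40 mm across at the lid (widest, its upper 6 mm), 35 mm below that, 22 mm tall, about 20 g. Origin: centre of its underside, z up through the lid. Starts on the chamber floor beside pot_a, farther from the chamber's front than pot_a.
- pot_c: round white plastic sample pot with a fixed lid, 40 mm across at the lid (widest, its upper 6 mm), 35 mm below that, 22 mm tall, about 20 g. Origin: centre of its underside, z up through the lid. Starts on top of pot_a and pot_b, midway, its underside 22 mm above the chamber floor.
- blue_tin: blue tin with a bare metal top band, 57 mm wide, 75 mm tall, a loose bystander beside the chamber. Origin: centre of its underside.
- amber_bottle: amber glass bottle with a black cap, 43 mm wide, 113 mm tall, a loose bystander beside the chamber. Origin: centre of its underside.
- teal_bottle: brown bottle with a teal cap, 39 mm wide, 88 mm tall, a loose bystander beside the chamber. Origin: centre of its underside.
- paperweight: dark blue cloth-covered lead weight with a tape handle, 48x76x35 mm, a loose bystander beside the chamber. Origin: centre of its underside.

How it is judged:
By the outcome, as a careful person would: the job done as asked, in the order asked, and still so for the second after the job is handed in, with the robot touching nothing.
It also fails if it takes over 72 s, if anything falls off the work surface, if the arm or the gripper's body presses on something with over 40 N, if the wrist force passes 120 N, or if a joint passes its speed limit or range.

## Working session

There is one attempt and no reset: what is moved stays moved. The work goes in short steps, each a Python script; the robot and the scene stay as the last script left them, time stands still between calls to the robot, and variables do not carry over. Pictures are saved under pics/ and viewed, at most 10 in all, crops included, and the job is handed in when it is done.

```bash
ls; mkdir -p pics
python3 - <<'E'
from plant import bot
import cv2,numpy as np
for n in("scene","side"):
    im=bot.camera(n); cv2.imwrite(f"pics/{n}0.png",im[:,:,::-1])
    c=bot.get_calibration(n); print(n,{k:np.round(v,3).tolist() if k!='view' else np.round(np.linalg.inv(v),3).tolist() for k,v in c.items()})
print(bot.get_calibration("wrist")); s=bot.read_state(); print(s['t'],s['eef_rot'],s['contact_force'])
a=cv2.imread("pics/scene0.png");b=cv2.imread("pics/side0.png")
E
```

```text
pics
scene {'fx': 456.434, 'fy': 456.434, 'cx': 273.512, 'cy': 217.023, 'view': [[-0.267, -0.513, 0.816, 1610.687], [0.964, -0.148, 0.222, 263.178], [0.007, 0.846, 0.534, 772.693], [0.0, 0.0, 0.0, 1.0]]}
side {'fx': 440.627, 'fy': 440.627, 'cx': 284.908, 'cy': 203.351, 'view': [[-0.532, 0.592, -0.605, -296.918], [-0.847, -0.386, 0.366, 514.955], [-0.017, 0.707, 0.707, 1082.278], [0.0, 0.0, 0.0, 1.0]]}
{'fx': 352.4388173245297, 'fy': 352.4388173245297, 'cx': 280.35189868773824, 'cy': 218.0472210419556, 'T_tool_cam': array([[-4.08905785e-04,  9.61025529e-01,  2.76459337e-01,
         7.42747367e+01],
       [ 9.99999348e-01,  9.81674406e-05,  1.13783136e-03,
         9.53906378e-01],
       [ 1.06634568e-03,  2.76459622e-01, -9.61024943e-01,
        -1.57734597e+02],
       [ 0.00000000e+00,  0.00000000e+00,  0.00000000e+00,
         1.00000000e+00]])}
0.1 [-1.52757883e-01  9.88263383e-01  6.96130482e-04 -1.73140770e-04] [0.06088843 0.68861089 0.19700301]
```

View pics/scene0.png

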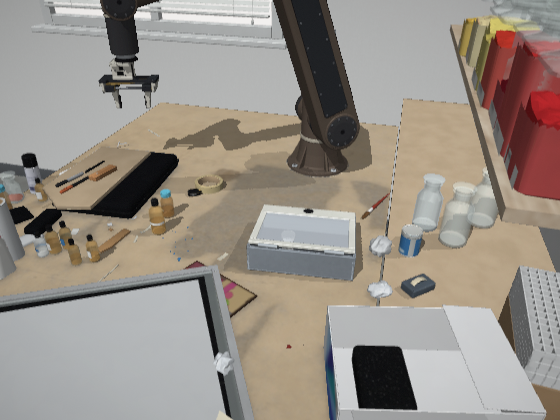

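View pics/side0.png

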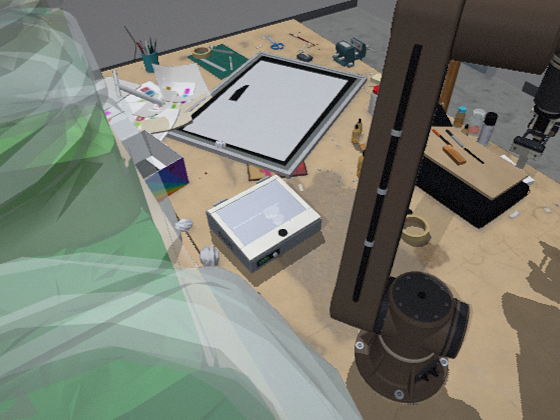

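Scene: the chamber is around (302,240), with its press pad at (308,211). The tin is at (411,240), the weight at (418,286) and the bottles at (157,216) and (167,204). Side: pad at (282,233), and the pots show through the pane near (270,215). Next I triangulate the pad and bystanders.

```bash
cat > h.py <<'E'
from plant import bot
import cv2,numpy as np
from scipy.spatial.transform import Rotation as R
def ray(n,uv,st=None):
    """world origin and direction(s) of pixel(s); st = state for the wrist camera"""
    c=bot.get_calibration(n)
    if n=="wrist":
        T=np.eye(4);T[:3,:3]=R.from_quat(st['eef_rot']).as_matrix();T[:3,3]=st['tcp_pos'];T=T@c['T_tool_cam']
    else: T=np.linalg.inv(c['view'])
    uv=np.atleast_2d(np.float64(uv))
    d=np.c_[(uv[:,0]-c['cx'])/c['fx'],-(uv[:,1]-c['cy'])/c['fy'],-np.ones(len(uv))]@T[:3,:3].T
    return T[:3,3],d/np.linalg.norm(d,axis=1)[:,None]
def plane(n,uv,z,st=None):
    o,d=ray(n,uv,st); return o+d*((z-o[2])/d[:,2])[:,None]
def tri(rays):
    A=0;b=0
    for o,d in rays:
        P=np.eye(3)-np.outer(d,d);A=A+P;b=b+P@o
    x=np.linalg.solve(A,b); return x,[np.linalg.norm((np.eye(3)-np.outer(d,d))@(x-o)) for o,d in rays]
def blob(mask,box):
    x0,y0,x1,y1=box; m=np.zeros_like(mask,np.uint8);m[y0:y1,x0:x1]=mask[y0:y1,x0:x1]
    n,l,s,c=cv2.connectedComponentsWithStats(m.astype(np.uint8));k=1+np.argmax(s[1:,4]);return c[k],s[k]
def snap(n,name=None):
    st=bot.read_state();im=bot.camera(n)
    if name: cv2.imwrite("pics/"+name,im[:,:,::-1])
    return st,im
def down(yaw):
    """tool down, tool x axis along world yaw"""
    c,s=np.cos(yaw),np.sin(yaw); return R.from_matrix(np.array([[c,s,0],[s,-c,0],[0,0,-1]])).as_quat()
E
python3 - <<'E'
from h import *
a=cv2.imread("pics/scene0.png");b=cv2.imread("pics/side0.png")
p1,s1=blob(a.max(2)<70,(295,203,322,216));p2,s2=blob(b.max(2)<70,(272,225,294,241));print(p1,s1,p2,s2)
print(tri([(lambda o,d:(o,d[0]))(*ray("scene",p1)),(lambda o,d:(o,d[0]))(*ray("side",p2))]))
for n,uv,z in(("blue tin base",(411,252),0),("tin top",(411,229),75),("weight top",(418,283),30),("amber base",(157,233),0),("teal base",(168,217),0)): print(n,plane("scene",uv,z).round())
print("front rail ends scene z65",plane("scene",[(258,207),(355,211)],65).round())
print("back corners z86",plane("scene",[(248,245),(357,253)],86).round())
s=bot.read_state();print(R.from_quat(s['eef_rot']).as_matrix().round(2))
# candidates
A=np.hstack([cv2.resize(a[180:320,230:450],None,fx=1.8,fy=1.8,interpolation=2),cv2.resize(b[160:300,190:340],None,fx=1.8,fy=1.8,interpolation=2)]);print(A.shape);cv2.imwrite("pics/z0.png",A)
E
```

```text
[308.         210.61538462] [304 209   9   4  26] [282.53333333 232.15555556] [279 229   8   7  45]
(array([470.93121359,  59.99661141,  67.56433467]), [np.float64(1.34973987593624), np.float64(1.349739875936259)])
blue tin base [[501. 366.   0.]]
tin top [[499. 354.  75.]]
weight top [[672. 382.  30.]]
amber base [[ 612. -370.    0.]]
teal base [[ 522. -379.    0.]]
front rail ends scene z65 [[487. -91.  65.]
 [429. 193.  65.]]
back corners z86 [[709. -50.  86.]
 [666. 224.  86.]]
[[-0.95 -0.3  -0.  ]
 [-0.3   0.95  0.  ]
 [ 0.    0.   -1.  ]]
(252, 666, 3)
```

View pics/z0.png

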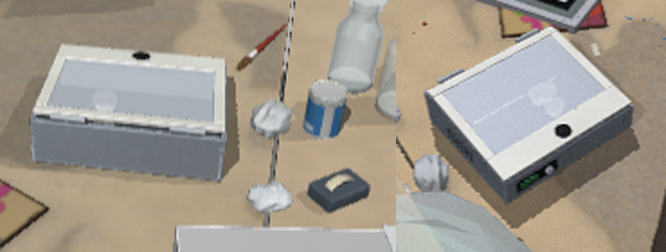

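Run:
```python
from h import *
q=down(0.17+np.pi); P=np.array([470.9,60,67.6])
bot.move_gripper(0)
bot.move_ptp(P+[0,0,120],q); s=bot.read_state();print(s['t'],s['joint_pos'],s['tcp_pos'])
bot.line_to(P+[0,0,8],120); bot.pause(.2); f0=bot.read_state()['contact_force'][2];print('f0',f0)
z=P[2]+8; zc=None
while z>P[2]-16:
    z-=1; bot.line_to([*P[:2],z],15); s=bot.read_state(); f=s['contact_force'][2]-f0; print(round(s['tcp_pos'][2],1),round(f,1),end=' | ')
    if zc is None and f>0.8: zc=s['tcp_pos'][2]
    if zc is not None and (s['tcp_pos'][2]<zc-8 or f>20): break
print('contact',zc)
bot.line_to([*P[:2],z+70],200); F=np.array([np.cos(.17),np.sin(.17),0])
bot.line_to(P-62*F+[0,0,200],250)
bot.pause(2.5); st,im=snap("wrist","w1.png"); snap("scene","s1.png"); print(st['t'],st['tcp_pos'])
```

```text
4.1833 [ 5.41607175e-01  5.65804886e-02 -4.71997611e-01  7.26914484e-05
 -1.04223554e+00 -1.94319668e+00] [471.07531662  59.54396024 187.61206673]
f0 0.3336040049889588
74.7 -0.8 | 73.5 0.6 | 72.5 -0.5 | 71.5 -0.6 | 70.5 -0.6 | 69.7 0.9 | 68.7 0.7 | 67.9 3.9 | 67.0 6.1 | 66.1 6.7 | 65.1 5.9 | 64.2 5.9 | 63.2 6.9 | 62.2 5.7 | 61.3 5.1 | contact 69.70562457534629
12.9667 [409.78918107  49.52076339 267.59764738]
```

View pics/w1.png

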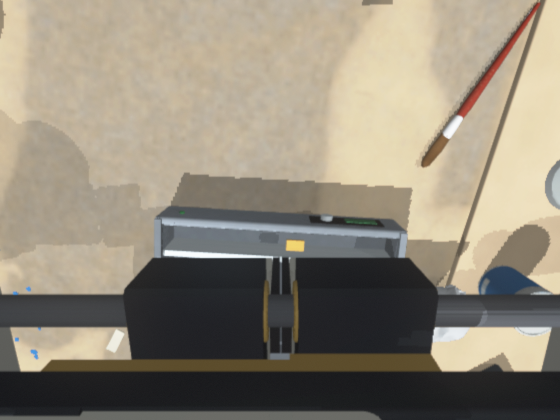

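Wrist: front wall and strip at row ~215, and the door pane is gone from above it, so the door is open. The gripper hides the floor, so I'll look again with the camera on the hinge side.

Run:
```python
from h import *
F=np.array([np.cos(.17),np.sin(.17),0]);P=np.array([470.9,60,0])
q=down(0.17)
bot.move_ptp(P-10*F+[0,0,300],q); bot.pause(.3)
st,im=snap("wrist","w2.png"); print(st['t'],st['tcp_pos'],st['joint_pos'].round(2) if hasattr(st['joint_pos'],'round') else st['joint_pos'])
_,b=snap("side"); s=cv2.imread("pics/s1.png")
A=np.vstack([im[:,:,::-1],np.hstack([cv2.resize(s[150:290,230:370],(280,180)),cv2.resize(b[130:270,190:340,::-1],(280,180))])]);cv2.imwrite("pics/A2.png",A)
```

```text
16.0583 [461.02934893  58.31020293 299.99558041] [ 0.55 -0.04 -0.31 -0.   -1.3   1.19]
```

View pics/A2.png

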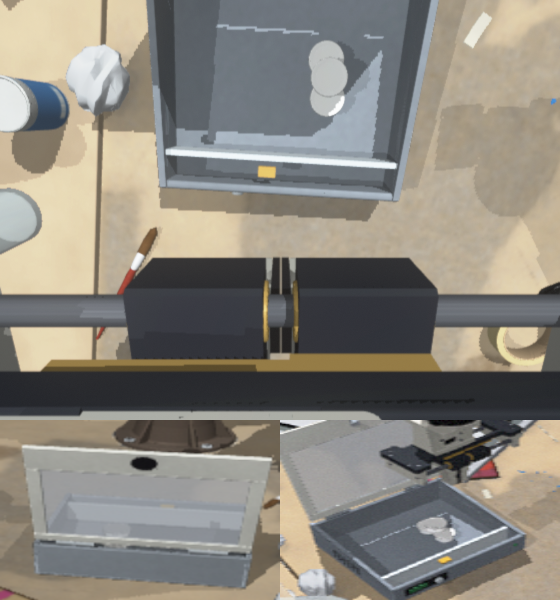

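Door fully open (scene/side insets). Wrist: pot_b at (326,55), pot_c on top at (329,77), pot_a at (326,103); bulkhead top edge runs (166,152)-(396,165), front wall outer edge (160,186)-(398,200). Next step: circle fit and frame.

```bash
cat >> h.py <<'E'
def pots(im,r=(15,21),box=(150,0,410,145)):
    x0,y0,x1,y1=box; g=cv2.medianBlur(cv2.cvtColor(im[y0:y1,x0:x1],cv2.COLOR_RGB2GRAY),3)
    g=cv2.resize(g,None,fx=3,fy=3,interpolation=cv2.INTER_CUBIC)
    c=cv2.HoughCircles(g,cv2.HOUGH_GRADIENT_ALT,1.5,36,param1=150,param2=.55,minRadius=3*r[0],maxRadius=3*r[1])
    return np.zeros((0,3)) if c is None else c[0]/3+[x0,y0,0]
E
python3 - <<'E'
from h import *
im=cv2.imread("pics/w2.png")[:,:,::-1]; st=bot.read_state()
print(pots(im).round(1))
g=im.min(2); m=(g>150)
for y in range(30,125,6): 
    r=np.where(m[y,290:370])[0]; print(y,(r.min()+290,r.max()+290,len(r)) if len(r) else None)
for nm,uv,z in(("bulk",[(166,152),(396,165)],54),("front outer",[(160,186),(398,200)],56),("side tops inner L",[(157,20),(165,150)],70),("R",[(428,20),(404,150)],70)):
    p=plane("wrist",uv,z,st);d=p[1]-p[0];print(nm,p.round(1).tolist(),np.arctan2(d[1],d[0]).round(3),np.linalg.norm(d).round(1))
for nm,uv,z in(("b",(326,55),32),("c",(329,77),54),("a",(326,103),32)): print(nm,plane("wrist",uv,z,st).round(1))
E
```

```text
[[328.5  76.5  18.9]
 [326.   57.5  17.2]
 [326.5 100.   16.6]]
30 None
36 (np.int64(367), np.int64(369), 3)
42 (np.int64(319), np.int64(333), 15)
48 (np.int64(312), np.int64(340), 29)
54 (np.int64(310), np.int64(342), 33)
60 (np.int64(309), np.int64(342), 34)
66 (np.int64(310), np.int64(344), 35)
72 (np.int64(312), np.int64(346), 35)
78 (np.int64(311), np.int64(346), 36)
84 (np.int64(312), np.int64(369), 37)
90 (np.int64(312), np.int64(369), 38)
96 (np.int64(310), np.int64(369), 51)
102 (np.int64(311), np.int64(369), 49)
108 (np.int64(313), np.int64(369), 49)
114 (np.int64(320), np.int64(369), 49)
120 (np.int64(333), np.int64(369), 37)
bulk [[475.1, 192.5, 54.0], [504.7, -67.7, 54.0]] -1.457 261.9
front outer [[435.4, 195.6, 56.0], [465.6, -79.8, 56.0]] -1.461 277.1
side tops inner L [[604.4, 206.8, 70.0], [479.4, 189.0, 70.0]] -3.0 126.3
R [[649.6, -56.5, 70.0], [523.1, -66.5, 70.0]] -3.062 126.9
b [[608.1  32.7  32. ]]
c [[583.7  27.1  54. ]]
a [[558.5  22.4  32. ]]
```

```bash
cat >> h.py <<'E'
def pickplace(src,dst,z0,z1=18.8,up=95):
    bot.move_gripper(58,10)
    bot.line_to([*src,up],250); bot.line_to([*src,z0+18],90)
    bot.move_gripper(30,10); s=bot.read_state(); print('grip',s['width'],s['finger_force'],np.round(s['contact_force'],1))
    if s['width']<36: print("missed"); return
    bot.line_to([*src,up],150); print('lifted width',bot.read_state()['width'])
    bot.line_to([*dst,up],200); bot.line_to([*dst,z1+3],100); bot.line_to([*dst,z1],20)
    print('placed',np.round(bot.read_state()['contact_force'],1))
    bot.move_gripper(52); bot.line_to([*dst,up],150); print('t',bot.read_state()['t'])
E
python3 - <<'E'
from h import *
bot.move_gripper(58,10)
bot.line_to([584,27,180],250,ori=down(0.17))
pickplace((584,27),(573.8,132.6),10+22)
bot.line_to([461,58.3,300],300); bot.pause(.2)
st,im=snap("wrist","w3.png"); print(pots(im).round(1),st['t'])
cv2.imwrite("pics/w3c.png",cv2.resize(im[0:210,120:430,::-1],None,fx=2,fy=2,interpolation=2))
E
```

```text
grip 38.616017897940495 10.000280141830444 [-1.1  0.3  2.9]
lifted width 38.58652727680974
placed [ 0.  -2.1  5. ]
t 23.3917
[[326.   59.5  18.6]
 [231.5  70.5  18. ]
 [326.5  96.5  17.7]] 24.5583
```

View pics/w3c.png

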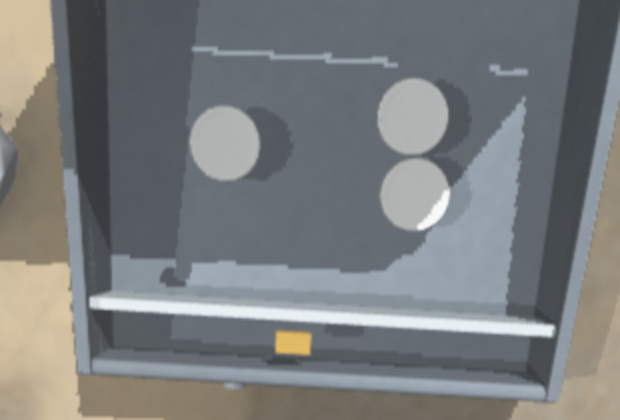

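pot_c stands upright at crop (225,143). pot_b is at (413,116) and pot_a at (415,194), still touching. Now pot_a.

Run:
```python
from h import *
st=bot.read_state()
p=plane("wrist",[(327.2,96.8),(326.2,58.6),(231.8,70.8)],32,st)[:,:2]; print(p.round(1),np.linalg.norm(p[0]-p[1]))
a=p[0]
assert 38<np.linalg.norm(p[0]-p[1])<46 and abs(a[0]-562)<8 and abs(a[1]-23)<8
pickplace(a,(530.2,72.4),10)
bot.line_to([461,58.3,300],300); bot.pause(.2)
st,im=snap("wrist"); u=pots(im); print(u.round(1)); w=plane("wrist",u[:,:2],32,st)[:,:2]
print(w.round(1),[(np.linalg.norm(w[i]-w[j])-40).round(1) for i in range(len(w)) for j in range(i)],st['t'])
_,s=snap("scene");_,b=snap("side")
cv2.imwrite("pics/f.png",np.vstack([cv2.resize(im[0:210,120:430],(560,380)),np.hstack([cv2.resize(s[170:310,140:450],(280,190)),cv2.resize(b[130:270,190:340],(280,190))])])[:,:,::-1])
```

```text
[[564.5  22.3]
 [603.6  31.6]
 [573.5 133. ]] 40.15093001160522
grip 38.54570056137964 10.000180006027222 [ 0.7 -0.3  3.7]
lifted width 38.57076456735447
placed [-0.2 -1.8  4.1]
t 30.8417
[[327.5  57.5  18.4]
 [279.  120.5  17.1]
 [232.5  69.5  17.2]]
[[604.5  30.1]
 [529.2  71.7]
 [574.5 132. ]] [np.float64(46.0), np.float64(66.3), np.float64(35.4)] 31.9167
```

View pics/f.png

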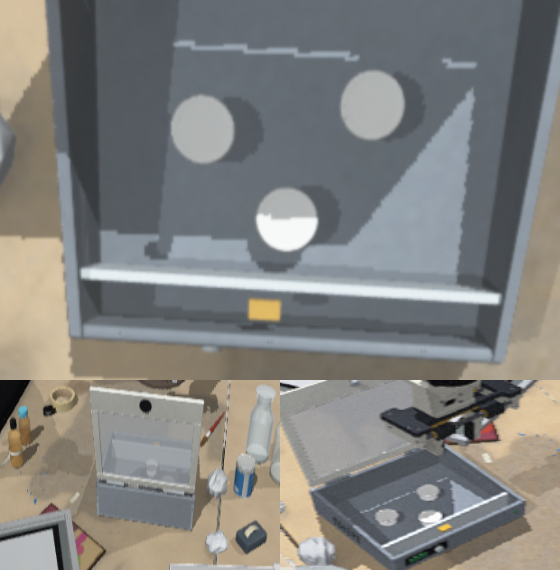

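The three pots stand upright and apart at picture positions (203,129), (373,105) and (287,219), with gaps of at least 35 mm. The door is open, and the tin, bottles and weight look undisturbed. The gripper is clear at z = 300, so I hand the job in.

```bash
python3 -c "
from plant import bot
print(bot.close_job())"
```

```text
the job is handed in; nothing more can be done
None
```

The door was pressed and swung open, and the three pots stand upright in a single layer with measured gaps of at least 35 mm. The bystanders look undisturbed in the final pictures, and I handed the job in at about 32 s.

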